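# Press the filler piston home in its cylinder

## Robot

A 7-joint arm with a two-finger parallel gripper is mounted at the origin on the work surface. World frame = base frame: x ahead of the robot, y to its left, z up, the work surface at z = 0. Lengths are in mm, angles in rad, forces in N, time in s.
With the tool pointing down it reaches from about 400 to 925 mm from the base axis. Payload 4.1 kg.
Tool frame: the origin (TCP) lies between the finger pads; the fingertips stand 14 mm ahead of it and the grasp point (between the pads) lies 5 mm behind it; x points along the fingers, y is the direction in which the jaws open and shut, and the axes are right-handed (so a half turn about x gives the same grasp; the last joint's range is limited). The gripper opens to 85 mm and grips with 20 to 120 N. Pads are 22 mm wide; open, the fingers measure 114 mm over their backs; the gripper's body (76 mm by 85 mm) begins 54 mm behind the grasp point. The pads swing forward as they close: fully open they stand 13 mm farther back than shut.
Start: joints at [-1.289, 0.398, 0.045, 1.537, -0.019, 1.207, -0.051], TCP at [241.562, 603.481, 245.347] pointing down, gripper open.
Joint ranges: [-2.82, 2.82], [-0.49, 2.23], [-1.37, 1.46], [0, 2.46], [-1.36, 4.5], [0.23, 2], [-2.94, 2.94]. Speed limits (rad/s): [2.57, 2.57, 3.14, 3.14, 3.14, 3.14, 3.14].

## Interface

Orientations are given as a unit quaternion [x, y, z, w].
In Python, from workcell import readout, eyes, workorder, finder gives the robot as it stands.
- The arm moves only by the tool drive_tool, never from a script. Its argument "increments" is a list of rows, each an object of numbers: "x", "y", "z": the shift along the tool's x, y, z as a fraction of full scale; "rx", "ry", "rz": the turn, a rotation vector about the tool's x, y, z as a fraction of full scale; "gripper": the finger opening in mm, from 0 to 85.4. In form: [{"x": .., "y": .., "z": .., "rx": .., "ry": .., "rz": .., "gripper": ..}, ...]. A call has 1 to 12 rows; each row is the pose to reach, as a shift and turn from the pose commanded when the call began, along the tool's axes at that moment, turning the shorter way round; what a row does not reach only later rows make up. Full scale, the value 1, is 0.5 m for a shift and 360 degrees for a turn. A row lasts 1/12 s, in which the tool goes at most 41.7 mm and 7.16 degrees, less where a joint would pass 70% of its speed; a pose out of reach is approached as far as the arm can. A call with a number of a shift or a turn outside -1 to 1 is refused whole. A call with a gripper value outside its range is refused whole. The fingers move at their own pace and stop on an object; "squeeze" is the grip in N (left out, the last holds). Time passes only in rows, so rows that repeat a pose let the fingers close. It gives the time, the measured TCP pose, the force and the opening at its end, in the units of the state.
- readout.read_state(): the state, without advancing time (a new reading comes with each control period).
- eyes.grab_frame(name): name is "scene" or "top" or "wrist"; returns a dict with "image" (384x512x3 uint8, blue, green, red), "fx", "fy", "cx", "cy" (pixels), "eye" and "orientation" of the camera in the world; the wrist camera has in their place "hand_eye" (4x4, takes a point from camera to tool coordinates, whose origin is the TCP and whose axes are the tool frame's). Camera axes: x right, y up, looking along -z (the intrinsics and any distortion apply to the point x, -y, -z); pixel columns grow to the right and rows downward; lengths in mm; the calibration is good to about 2 mm. A picture is of the moment at which its call begins: read the wrist's pose just before it. There is no depth.
- workorder.hand_in(): hands the job in, once; it reports no verdict.
Trained networks look in a picture, given as the dict that the camera call returned (one of the last four; its "shot" number tells which), for a name from the list of things; names that differ only in an ending like _2 or _b are one class to them, and where a whole thing is asked for, a point or a joint stands for the part that bears it (a point fixed in the world has none). Each returns a list of dicts, best first, with "score" (0 to 1); they miss things now and then, are a little off and sometimes report something else, mostly with a low value. They report only what shows in the picture. A call takes as long as a camera call. They do not tell look-alikes from the thing itself.
- finder.silhouettes(picture, thing): "mask" (384x512 bool, what is visible of it) and "extent" ([left, top, width, height] in pixels, round what is visible of it).
- finder.mark_of(picture, thing): "at" ([column, row] in pixels: a listed point, or the origin of a listed thing).
The state is a dict: "time": time; "joint_pos": joint angles; "qd": joint speeds; "effort": joint torques, N m; "ee_pos": TCP position; "orientation": TCP orientation; "contact_force": force on the tool from outside, world axes, zero at the start; "moment": the same for the moment, N m; "gripper_width": finger opening in mm.
Only numpy, scipy, OpenCV 4.12 (cv2) and the standard library are available. Lean on these libraries where they do the work, as an engineer would, in place of code of your own. Each camera call takes 0.05 s, during which the arm holds its last target. There are 200 camera calls.

## Task

In this meat-packing room the rubber seal and the white piston of the narrower upright filling cylinder have only been started in its mouth. Take the pusher whose foot fits that cylinder by its handle, press piston and seal straight down until they are firmly home on the bottom, then let go, leaving the pusher standing upright on the piston in the cylinder. Leave the wide-footed pusher where it stands.

Things in the scene. Friction and masses are not known exactly. Their poses are not given: they have to be found in the camera images.
- cylinder_mouth (a point): Centre of the mouth of the narrower of two upright bare-metal filling cylinders, bolted to the bench; z up. 125 mm tall, inside diameter 64 mm, outside 72 mm, flange at the foot 100 mm across, 8 mm high. A wider cylinder of the same height (outside 108 mm, flange 136 mm), not used, its piston already at the bottom, is bolted down 220 to 400 mm to the left or right of it (along y).
- piston_top (a point): Centre of the top of the white plastic piston, a loose disc 58 mm across, 18 mm thick, lying flat in the narrow cylinder on a black rubber seal disc. It starts 27 mm below the mouth. The seal drags: about 8 N slides it down; it stays where left, and the pusher's weight does not move it. Home, against a hard stop, this face is 87 mm below the mouth.
- pusher_mid (a point): The pusher to use, upright on its foot on the bench, 175 mm tall, about 0.3 kg. This point is on its axis half-way up, 87.5 mm above its underside; z points up it. Round steel foot 44 mm across, 18 mm thick; steel shaft 16 mm across; round white handle 30 mm across and 80 mm long, from 7.5 to 87.5 mm above this point. Round: grip it at any yaw.
- wide_pusher_mid (a point): A second pusher of the same height, handle and shaft but with a foot 84 mm in diameter, too wide for the narrow cylinder; to be left standing where it is. This point is on its axis half-way up, 87.5 mm above the bench.
Mind the look-alikes: they are no part of the job. What is shaped like the part that bears pusher_mid but orange is not meant.

How it is judged (in metres and radians):
On the way, in this order (a step that is already met when the one before it is completed fails the run):
1. the pusher's foot is inside the mouth of the narrow cylinder, the piston not yet home (horizontal distance between pusher_mid and cylinder_mouth below 0.025 m and z of pusher_mid in the frame of cylinder_mouth below 0.083 m and z of piston_top in the frame of cylinder_mouth above -0.07 m), for 0.1 s.
2. the piston is pressed home, its top at least 82 mm below the mouth (z of piston_top in the frame of cylinder_mouth below -0.082 m), for 0.2 s.
At the end, for the whole second after the job is handed in: The piston's top is at least 82 mm below the cylinder's mouth (home is 87 mm), and the pusher stands in the narrow cylinder on the piston, upright within 10 degrees, released: its mid point within 20 mm of the cylinder's axis and no more than 8 mm above the mouth (z of piston_top in the frame of cylinder_mouth below -0.082 m and horizontal distance between pusher_mid and cylinder_mouth below 0.02 m and z of pusher_mid in the frame of cylinder_mouth below 0.008 m and angle between pusher_mid's own z axis and vertical below 0.18 rad); the robot touches nothing.
It fails at once if the wide-footed pusher is shifted by more than 40 mm or knocked over (distance of wide_pusher_mid from where it was at the start of the episode above 0.04 m or angle between wide_pusher_mid's own z axis and vertical above 0.35 rad).
It also fails if it takes over 40 s, if anything falls off the work surface, if the arm or the gripper's body presses on something with over 40 N, if the wrist force passes 120 N, or if a joint passes its speed limit or range.

## Working session

There is one attempt and no reset: what is moved stays moved. The work goes in short steps, Python scripts to look and compute and a tool call to move; the robot and the scene stay as the last step left them, time stands still between calls to the robot, and variables do not carry over. Pictures are saved under pics/ and viewed, about 8 in all and at most 12, crops included, and the job is handed in when it is done.

Besides the shell and the picture viewer there is one more tool, called after "Emit:" as name(argument=value, ...) on one line, values as JSON. drive_tool: Moves the arm, as the interface text tells. Its arguments: {"type":"object","properties":{"increments":{"type":"array"},"squeeze":{"type":"number"}},"required":["increments"]}

```bash
mkdir -p pics
cat > h.py <<'E'
import numpy as np, cv2
from scipy.spatial.transform import Rotation as R
from workcell import readout, eyes, workorder, finder
def cam(f):
    # returns eye, Rot (cam->world)
    if "hand_eye" in f:
        s=f["state"]; H=np.array(f["hand_eye"]); Rt=R.from_quat(s["orientation"]).as_matrix()
        return Rt@H[:3,3]+np.array(s["ee_pos"]), Rt@H[:3,:3]
    o=np.array(f["orientation"])
    return np.array(f["eye"]), (R.from_quat(o).as_matrix() if o.shape==(4,) else o)
def grab(n):
    s=readout.read_state(); f=eyes.grab_frame(n); f["state"]=s; return f
def ray(f,uv):
    e,M=cam(f); d=np.array([(uv[0]-f["cx"])/f["fx"],-(uv[1]-f["cy"])/f["fy"],-1.]); d=M@d
    return e,d/np.linalg.norm(d)
def at_z(f,uv,z):
    e,d=ray(f,uv); return e+d*(z-e[2])/d[2]
def proj(f,p):
    e,M=cam(f); c=M.T@(np.array(p)-e); return [f["cx"]+f["fx"]*c[0]/-c[2], f["cy"]-f["fy"]*c[1]/-c[2]]
def tri(rs):
    A=np.zeros((3,3));b=np.zeros(3)
    for e,d in rs: P=np.eye(3)-np.outer(d,d);A+=P;b+=P@e
    x=np.linalg.solve(A,b); return x,[np.linalg.norm(np.cross(x-e,d)) for e,d in rs]
E
python3 - <<'E'
from h import *
Z=dict(cylinder_mouth=125,piston_top=98,pusher_mid=87.5,wide_pusher_mid=87.5)
ims=[]
for n in("scene","top"):
    f=grab(n); ims.append(f["image"]); print(n,{k:v for k,v in f.items() if k not in("image","state")})
    for t,z in Z.items():
        for r in finder.mark_of(f,t)[:4]: print(t,np.round(r["at"],1),round(r["score"],2),at_z(f,r["at"],z).round(1))
cv2.imwrite("pics/a.png",ims[0]);cv2.imwrite("pics/b.png",ims[1])
print(readout.read_state())
E
```

```text
scene {'fx': 496.83784815231417, 'fy': 496.83784815231417, 'cx': 253.87207139735125, 'cy': 184.39108187826238, 'eye': array([ 857.32401209, -521.94668393,  797.41973769]), 'orientation': array([0.35115276, 0.10017332, 0.23674378, 0.90033851]), 'shot': 1}
cylinder_mouth [329.  152.3] 0.9 [625.5 160.1 125. ]
piston_top [330.7 164.8] 0.54 [633.8 156.   98. ]
pusher_mid [252.7 140.4] 0.95 [456.3 153.6  87.5]
pusher_mid [213.4 136.5] 0.74 [376.4 123.6  87.5]
pusher_mid [262.9 116.4] 0.72 [436.6 233.5  87.5]
wide_pusher_mid [158.7 227.9] 0.71 [ 424.5 -132.4   87.5]
top {'fx': 372.7399234170498, 'fy': 372.7399234170498, 'cx': 252.2163018095995, 'cy': 186.02324645454092, 'eye': array([390.80061201,  33.25497468, 747.8038245 ]), 'orientation': array([-0.06011522,  0.06627482,  0.71221752, -0.69623273]), 'shot': 2}
cylinder_mouth [177.9 118.1] 0.84 [627.3 154.  125. ]
pusher_mid [184.3 219.4] 0.92 [452.8 147.6  87.5]
pusher_mid [189.9 267.2] 0.91 [369.9 137.2  87.5]
pusher_mid [133.4 227.7] 0.66 [440.3 237.   87.5]
wide_pusher_mid [342.9 231.9] 0.8 [ 424.4 -131.9   87.5]
{'time': 0.5, 'joint_pos': array([-1.28896869,  0.3984387 ,  0.04510729,  1.5366565 , -0.01867622,
        1.20690645, -0.0507144 ]), 'qd': array([ 5.25717007e-04, -2.78166385e-03, -7.60283160e-04, -3.27559747e-05,
        6.69221464e-04,  1.02338462e-03, -2.06763135e-03]), 'effort': array([-6.38933379e-04, -4.74570644e+01,  1.36169069e+00, -2.54263133e+01,
        1.14906830e-02,  1.97679241e-03,  1.80817955e-05]), 'ee_pos': array([241.58287391, 603.44048793, 245.29664834]), 'orientation': array([ 0.13381245,  0.69431504, -0.13380747,  0.69434604]), 'contact_force': array([-0.13459717, -0.52303858, -0.17607488]), 'moment': array([-0.0165655 , -0.01240145, -0.01090631]), 'gripper_width': 85.72695441977783}
```

View pics/a.png

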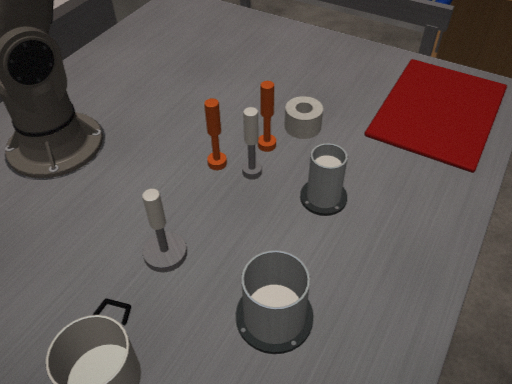

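View pics/b.png

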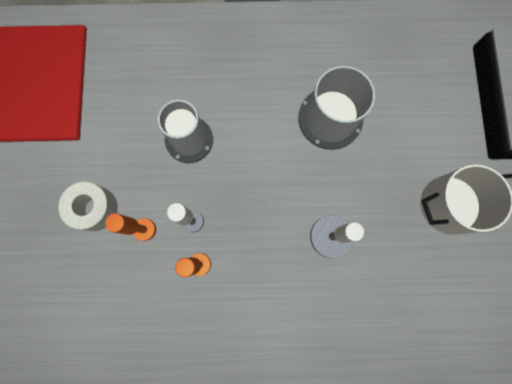

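Top view: the white narrow pusher's handle is at (178,213), with orange look-alikes at (120,224) and (187,267). The narrow cylinder's mouth is at (178,118), and the wide pusher is at (340,235). The scene view agrees: pusher at (252,140), cylinder at (328,165).

```bash
cat >> h.py <<'E'
def inc(p,jaw):
    s=readout.read_state(); M=R.from_quat(s["orientation"]).as_matrix()
    d=M.T@(np.array(p)-s["ee_pos"])/500
    best=None
    for j in (jaw,jaw+180):
        a=np.radians(j); x=np.array([0,0,-1.]); y=np.array([np.cos(a),np.sin(a),0]); T=np.stack([x,y,np.cross(x,y)],1)
        v=R.from_matrix(M.T@T).as_rotvec()/(2*np.pi)
        print("jaw",j,"shift",d.round(4),"turn",v.round(4))
E
python3 - <<'E'
from h import *
s=readout.read_state(); print(R.from_quat(s["orientation"]).as_matrix().round(3))
f1=grab("scene");f2=grab("top")
# refine narrow/wide silhouettes: axis via mark triangulation
for t in("cylinder_mouth","pusher_mid","wide_pusher_mid"):
    a=finder.mark_of(f1,t)[0]["at"];b=finder.mark_of(f2,t)[0]["at"];print(t,tri([ray(f1,a),ray(f2,b)]))
g=grab("wrist"); print(np.array(g["hand_eye"]).round(3),g["fx"])
inc([454,150,250],147)
E
```

```text
[[ 0.     0.372  0.928]
 [-0.     0.928 -0.372]
 [-1.     0.     0.   ]]
cylinder_mouth (array([629.052805  , 157.15529612, 117.89249919]), [np.float64(0.6191398724122434), np.float64(0.6191398724122278)])
pusher_mid (array([424.59099478, 115.29569653, 128.91426311]), [np.float64(32.674134491713815), np.float64(32.67413449171384)])
wide_pusher_mid (array([ 423.38613647, -130.21576508,   91.9533327 ]), [np.float64(0.2718506323685039), np.float64(0.2718506323685559)])
[[ 2.00000e-03  3.16000e-01 -9.49000e-01 -1.28313e+02]
 [ 1.00000e+00 -1.00000e-03  2.00000e-03  7.93000e-01]
 [-1.00000e-03 -9.49000e-01 -3.16000e-01 -8.04450e+01]
 [ 0.00000e+00  0.00000e+00  0.00000e+00  1.00000e+00]] 328.08483257798804
jaw 147 shift [-0.0094 -0.6841  0.7315] turn [-0.2189  0.     -0.    ]
jaw 327 shift [-0.0094 -0.6841  0.7315] turn [ 0.2811 -0.     -0.    ]
```

Emit:
drive_tool(increments=[{"x":-0.01,"y":-0.684,"z":0.7315,"rx":-0.219,"gripper":85},{"x":-0.01,"y":-0.684,"z":0.7315,"rx":-0.219},{"x":-0.01,"y":-0.684,"z":0.7315,"rx":-0.219},{"x":-0.01,"y":-0.684,"z":0.7315,"rx":-0.219},{"x":-0.01,"y":-0.684,"z":0.7315,"rx":-0.219},{"x":-0.01,"y":-0.684,"z":0.7315,"rx":-0.219},{"x":-0.01,"y":-0.684,"z":0.7315,"rx":-0.219},{"x":-0.01,"y":-0.684,"z":0.7315,"rx":-0.219},{"x":-0.01,"y":-0.684,"z":0.7315,"rx":-0.219},{"x":-0.01,"y":-0.684,"z":0.7315,"rx":-0.219},{"x":-0.01,"y":-0.684,"z":0.7315,"rx":-0.219},{"x":-0.01,"y":-0.684,"z":0.7315,"rx":-0.219}])

```text
invalid input at $.increments[0]: expected keys x, y, z, rx, ry, rz, gripper
```

Emit:
drive_tool(increments=[{"x":-0.01,"y":-0.684,"z":0.7315,"rx":-0.219,"ry":0,"rz":0,"gripper":85},{"x":-0.01,"y":-0.684,"z":0.7315,"rx":-0.219,"ry":0,"rz":0,"gripper":85},{"x":-0.01,"y":-0.684,"z":0.7315,"rx":-0.219,"ry":0,"rz":0,"gripper":85},{"x":-0.01,"y":-0.684,"z":0.7315,"rx":-0.219,"ry":0,"rz":0,"gripper":85},{"x":-0.01,"y":-0.684,"z":0.7315,"rx":-0.219,"ry":0,"rz":0,"gripper":85},{"x":-0.01,"y":-0.684,"z":0.7315,"rx":-0.219,"ry":0,"rz":0,"gripper":85},{"x":-0.01,"y":-0.684,"z":0.7315,"rx":-0.219,"ry":0,"rz":0,"gripper":85},{"x":-0.01,"y":-0.684,"z":0.7315,"rx":-0.219,"ry":0,"rz":0,"gripper":85},{"x":-0.01,"y":-0.684,"z":0.7315,"rx":-0.219,"ry":0,"rz":0,"gripper":85},{"x":-0.01,"y":-0.684,"z":0.7315,"rx":-0.219,"ry":0,"rz":0,"gripper":85},{"x":-0.01,"y":-0.684,"z":0.7315,"rx":-0.219,"ry":0,"rz":0,"gripper":85},{"x":-0.01,"y":-0.684,"z":0.7315,"rx":-0.219,"ry":0,"rz":0,"gripper":85}])

```text
time: 1.95
ee_pos: [441.8, 176.7, 250.4]
orientation: [-0.339, 0.62, 0.34, 0.621]
contact_force: [1.1, -0.0, 0.1]
gripper_width: 84.6
```

Run:
```python
from h import *
g=grab("wrist"); g2=grab("top"); f=grab("scene")
cv2.imwrite("pics/c.png",g["image"])
P={}
for n,q in(("w",g),("t",g2),("s",f)):
    for t,z in(("pusher_mid",87.5),("cylinder_mouth",125)):
        for r in finder.mark_of(q,t)[:3]: print(n,t,np.round(r["at"],1),round(r["score"],2),at_z(q,r["at"],z).round(1))
# white handle blob in wrist
print("expected top",np.round(proj(g,[454,150,175]),1),"foot",np.round(proj(g,[454,150,0]),1))
inc([454,150,250],147)
```

```text
w pusher_mid [287.4 229.3] 0.92 [442.3 239.4  87.5]
w pusher_mid [218.4 157.6] 0.76 [458.8 145.   87.5]
w pusher_mid [293.4  91.5] 0.73 [373.  132.1  87.5]
w cylinder_mouth [ 62.8 273.2] 0.58 [626.5 152.2 125. ]
t pusher_mid [182.6 216.3] 0.9 [458.4 150.7  87.5]
t pusher_mid [175.9 117.2] 0.66 [643.4 165.   87.5]
t pusher_mid [189.6 265.4] 0.59 [372.9 137.7  87.5]
t cylinder_mouth [175.3 119.1] 0.82 [625.6 158.5 125. ]
s pusher_mid [211.3 132.4] 0.94 [365.1 132.6  87.5]
s pusher_mid [251.2 140.9] 0.87 [454.3 150.7  87.5]
s pusher_mid [265.2 115. ] 0.83 [438.8 240.3  87.5]
s cylinder_mouth [328.1 156.6] 0.83 [628.9 148.1 125. ]
expected top [215.4 188.6] foot [231.8 143. ]
jaw 147 shift [-0.0001 -0.053  -0.0342] turn [ 0.0005  0.     -0.    ]
jaw 327 shift [-0.0001 -0.053  -0.0342] turn [-4.995e-01  1.000e-04  0.000e+00]
```

View pics/c.png

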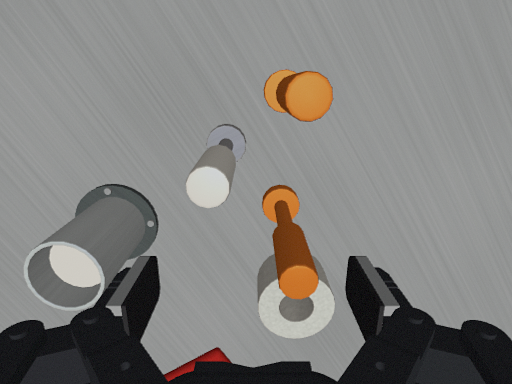

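The wrist view shows the pusher's handle top at (208,187), its foot at (227,143), and the cylinder mouth's centre at about (65,275). I'll convert these to positions.

Run:
```python
from h import *
g=grab("wrist"); im=g["image"].astype(int)
m=((im.min(2)>205)*255).astype(np.uint8)
n,l,st,c=cv2.connectedComponentsWithStats(m)
for i in range(1,n):
    if st[i,4]>150: print(st[i],c[i].round(1),"z175",at_z(g,c[i],175).round(1),"z98",at_z(g,c[i],98).round(1))
print(at_z(g,(208,187),175),"foot",at_z(g,(227,143),18),"mouth",at_z(g,(65,275),125))
# rim rendering check for scene/top mouth fit
t=grab("top");s=grab("scene")
for n,q,p in(("top",t,(179,119)),("scene",s,(328,161))): print(n,at_z(q,p,125).round(1))
```

```text
[197 166  26  19 274] [210.8 174.2] z175 [449.9 142.3 175. ] z98 [469.6 154.1  98. ]
[456.37711796 148.35376727 175.        ] foot [454.67518877 146.94276609  18.        ] mouth [624.5446183  155.68158474 125.        ]
top [625.6 152.  125. ]
scene [633.7 136.9 125. ]
```

Run:
```python
from h import *
inc([456,148,140],147)
```

```text
jaw 147 shift [ 0.2199 -0.0575 -0.0345] turn [ 0.0003  0.     -0.    ]
jaw 327 shift [ 0.2199 -0.0575 -0.0345] turn [-0.4997  0.      0.    ]
```

Emit:
drive_tool(increments=[{"x":0,"y":-0.0575,"z":-0.0345,"rx":0,"ry":0,"rz":0,"gripper":85},{"x":0,"y":-0.0575,"z":-0.0345,"rx":0,"ry":0,"rz":0,"gripper":85},{"x":0.06,"y":-0.0575,"z":-0.0345,"rx":0,"ry":0,"rz":0,"gripper":85},{"x":0.1,"y":-0.0575,"z":-0.0345,"rx":0,"ry":0,"rz":0,"gripper":85},{"x":0.1,"y":-0.0575,"z":-0.0345,"rx":0,"ry":0,"rz":0,"gripper":85}])

```text
time: 2.97
ee_pos: [453.5, 146.0, 196.5]
orientation: [-0.337, 0.624, 0.338, 0.619]
contact_force: [-0.8, 0.2, -0.8]
gripper_width: 84.7
```

Run:
```python
from h import *
g=grab("wrist"); cv2.imwrite("pics/d.png",g["image"]); print(readout.read_state()["ee_pos"])
print("tcp-axis proj z175",proj(g,[456,148,175])); inc([456,148,140],147)
```

```text
[454.77054402 146.5888665  198.38582432]
tcp-axis proj z175 [np.float64(251.35452002820995), np.float64(255.81038714881743)]
jaw 147 shift [ 0.1168 -0.0008  0.0042] turn [ 0.0001 -0.0007 -0.0004]
jaw 327 shift [ 0.1168 -0.0008  0.0042] turn [-0.4999  0.0006 -0.001 ]
```

View pics/d.png

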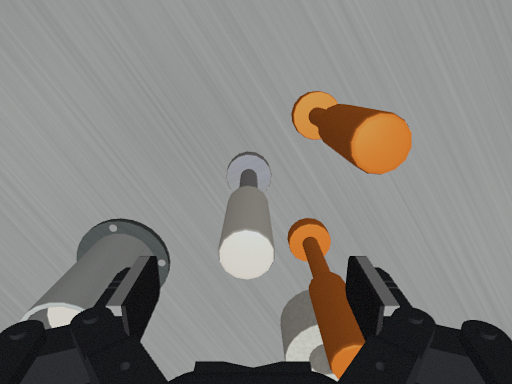

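The handle top is at (246,254), about where I expected (251,256), and both fingers are clear of the orange look-alikes. I'll descend and grip.

Emit:
drive_tool(increments=[{"x":0.06,"y":0,"z":0.0,"rx":0,"ry":0,"rz":0,"gripper":85},{"x":0.118,"y":0,"z":0.0,"rx":0,"ry":0,"rz":0,"gripper":85},{"x":0.118,"y":0,"z":0.0,"rx":0,"ry":0,"rz":0,"gripper":85},{"x":0.118,"y":0,"z":0.0,"rx":0,"ry":0,"rz":0,"gripper":60},{"x":0.118,"y":0,"z":0.0,"rx":0,"ry":0,"rz":0,"gripper":40},{"x":0.118,"y":0,"z":0.0,"rx":0,"ry":0,"rz":0,"gripper":20},{"x":0.118,"y":0,"z":0.0,"rx":0,"ry":0,"rz":0,"gripper":20},{"x":0.118,"y":0,"z":0.0,"rx":0,"ry":0,"rz":0,"gripper":20},{"x":0.118,"y":0,"z":0.0,"rx":0,"ry":0,"rz":0,"gripper":20},{"x":0.118,"y":0,"z":0.0,"rx":0,"ry":0,"rz":0,"gripper":20}], squeeze=80)

```text
time: 3.85
ee_pos: [457.8, 147.6, 142.8]
orientation: [-0.338, 0.62, 0.337, 0.623]
contact_force: [0.4, -0.2, 7.1]
gripper_width: 28.3
```

Emit:
drive_tool(increments=[{"x":-0.04,"y":0,"z":0.0,"rx":0,"ry":0,"rz":0,"gripper":20},{"x":-0.1,"y":0,"z":0.0,"rx":0,"ry":0,"rz":0,"gripper":20},{"x":-0.17,"y":0,"z":0.0,"rx":0,"ry":0,"rz":0,"gripper":20},{"x":-0.24,"y":0,"z":0.0,"rx":0,"ry":0,"rz":0,"gripper":20},{"x":-0.3,"y":0,"z":0.0,"rx":0,"ry":0,"rz":0,"gripper":20},{"x":-0.33,"y":0,"z":0.0,"rx":0,"ry":0,"rz":0,"gripper":20},{"x":-0.33,"y":0,"z":0.0,"rx":0,"ry":0,"rz":0,"gripper":20},{"x":-0.33,"y":0,"z":0.0,"rx":0,"ry":0,"rz":0,"gripper":20}])

```text
time: 4.52
ee_pos: [455.9, 147.0, 305.7]
orientation: [-0.337, 0.621, 0.338, 0.621]
contact_force: [-0.4, 0.2, -5.4]
gripper_width: 28.3
```

Run:
```python
from h import *
g=grab("wrist"); print(readout.read_state()["ee_pos"],readout.read_state()["gripper_width"])
t=grab("top"); s=grab("scene")
for n,q in(("w",g),("t",t),("s",s)):
    for k,z in(("pusher_mid",250),("cylinder_mouth",125)):
        for r in finder.mark_of(q,k)[:3]: print(n,k,np.round(r["at"],1),round(r["score"],2),at_z(q,r["at"],z).round(1))
cv2.imwrite("pics/e.png",np.hstack([cv2.resize(t["image"][60:252,60:316],(400,300)),cv2.resize(s["image"][40:232,190:446],(400,300))]))
inc([610,153,305],147)
```

```text
[455.12000149 146.7188625  304.36601269] 28.308632987692864
w pusher_mid [249.6 226.3] 0.79 [458.8 147.4 250. ]
w pusher_mid [308.1 219.9] 0.67 [426.7 163.1 250. ]
w pusher_mid [310.1 109.1] 0.56 [393.3 107.  250. ]
w cylinder_mouth [121.9 262.3] 0.68 [627.4 154.5 125. ]
t pusher_mid [130.7 225.1] 0.82 [431.6 190.5 250. ]
t pusher_mid [165.2 208.3] 0.64 [453.  145.2 250. ]
t pusher_mid [192.2 264.2] 0.58 [378.8 108.6 250. ]
t cylinder_mouth [177.1 120.6] 0.93 [622.7 155.3 125. ]
s pusher_mid [212.3 133.3] 0.79 [480.5 -18.3 250. ]
s pusher_mid [264.4 117.5] 0.76 [536.6  59.3 250. ]
s pusher_mid [248.5  75.9] 0.75 [451.2 151.7 250. ]
jaw 147 shift [ 0.0006 -0.2518  0.1774] turn [ 0.0001 -0.0001 -0.0001]
jaw 327 shift [ 0.0006 -0.2518  0.1774] turn [-4.999e-01  1.000e-04 -2.000e-04]
```

View pics/e.png

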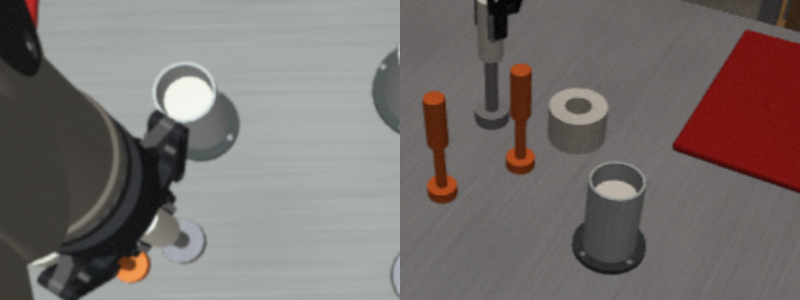

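The pusher hangs upright in the gripper and the cylinder mouth is unobstructed. I'll carry it over the mouth.

Emit:
drive_tool(increments=[{"x":0,"y":-0.04,"z":0.028,"rx":0,"ry":0,"rz":0,"gripper":20},{"x":0,"y":-0.1,"z":0.07,"rx":0,"ry":0,"rz":0,"gripper":20},{"x":0,"y":-0.16,"z":0.113,"rx":0,"ry":0,"rz":0,"gripper":20},{"x":0,"y":-0.22,"z":0.155,"rx":0,"ry":0,"rz":0,"gripper":20},{"x":0,"y":-0.26,"z":0.183,"rx":0,"ry":0,"rz":0,"gripper":20},{"x":0,"y":-0.278,"z":0.196,"rx":0,"ry":0,"rz":0,"gripper":20},{"x":0,"y":-0.278,"z":0.196,"rx":0,"ry":0,"rz":0,"gripper":20},{"x":0,"y":-0.278,"z":0.196,"rx":0,"ry":0,"rz":0,"gripper":20}])

```text
time: 5.63
ee_pos: [626.1, 153.6, 305.0]
orientation: [-0.337, 0.622, 0.338, 0.621]
contact_force: [-0.4, -0.0, -3.1]
gripper_width: 28.3
```

Run:
```python
from h import *
g=grab("wrist"); p=g["state"]["ee_pos"]; print(p)
t=grab("top"); s=grab("scene")
for n,q in(("w",g),("t",t),("s",s)):
    for k,z in(("pusher_mid",p[2]-55),("cylinder_mouth",125)):
        for r in finder.mark_of(q,k)[:2]: print(n,k,np.round(r["at"],1),round(r["score"],2),at_z(q,r["at"],z).round(1))
    print(n,"foot proj",np.round(proj(q,[p[0],p[1],p[2]-142]),1),"mouth proj",np.round(proj(q,[626,154,125]),1))
cv2.imwrite("pics/f.png",np.hstack([cv2.resize(g["image"],(400,300)),cv2.resize(s["image"][40:232,190:446],(400,300))]))
```

```text
[626.10244834 153.64968006 304.96270907]
w pusher_mid [249.3 223.3] 0.87 [627.9 152.  250. ]
w pusher_mid [465.4   0.7] 0.68 [473.3 110.1 250. ]
w foot proj [253.  183.4] mouth proj [253.2 172.5]
t pusher_mid [189.9 264. ] 0.69 [379.1 111.6 250. ]
t cylinder_mouth [175.1 117.5] 0.59 [628.5 158.9 125. ]
t foot proj [173.7 110.6] mouth proj [177.9 118.8]
s pusher_mid [211.6 135.5] 0.93 [482.5 -23.4 250. ]
s pusher_mid [334.5 102.8] 0.74 [625.5 154.3 250. ]
s cylinder_mouth [328.2 156.1] 0.93 [628.5 149.5 125. ]
s cylinder_mouth [334.1 100.2] 0.71 [568.1 316.7 125. ]
s foot proj [329.8 139.9] mouth proj [328.  154.3]
```

View pics/f.png

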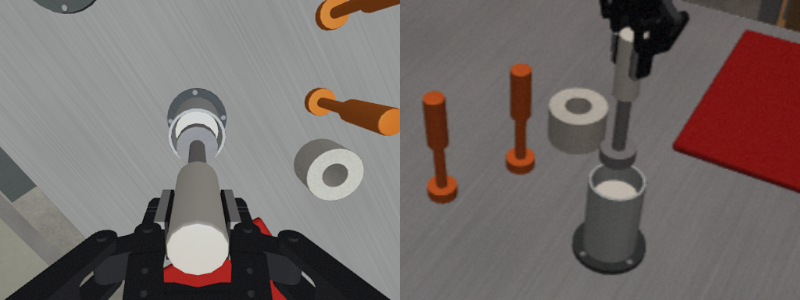

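In the wrist view the mouth's centre is at about (252,170), against a projected (253,172), so the foot is lined up within its 10 mm clearance. I'll lower it to just above the piston.

Emit:
drive_tool(increments=[{"x":0.03,"y":0,"z":0,"rx":0,"ry":0,"rz":0,"gripper":20},{"x":0.06,"y":0,"z":0,"rx":0,"ry":0,"rz":0,"gripper":20},{"x":0.08,"y":0,"z":0,"rx":0,"ry":0,"rz":0,"gripper":20},{"x":0.1,"y":0,"z":0,"rx":0,"ry":0,"rz":0,"gripper":20},{"x":0.11,"y":0,"z":0,"rx":0,"ry":0,"rz":0,"gripper":20},{"x":0.11,"y":0,"z":0,"rx":0,"ry":0,"rz":0,"gripper":20},{"x":0.11,"y":0,"z":0,"rx":0,"ry":0,"rz":0,"gripper":20}])

```text
time: 6.67
ee_pos: [626.4, 153.8, 251.2]
orientation: [-0.338, 0.621, 0.338, 0.621]
contact_force: [0.4, -0.4, -4.3]
gripper_width: 28.1
```

Run:
```python
from h import *
g=grab("wrist"); p=g["state"]["ee_pos"]; print(p,g["state"]["contact_force"])
s=grab("scene")
cv2.imwrite("pics/g.png",np.hstack([cv2.resize(g["image"][100:292,128:384],(400,300)),cv2.resize(s["image"][85:229,235:427],(400,300))]))
```

```text
[626.37899645 153.77921196 251.15173333] [ 0.39885806 -0.36226125 -4.34695205]
```

View pics/g.png

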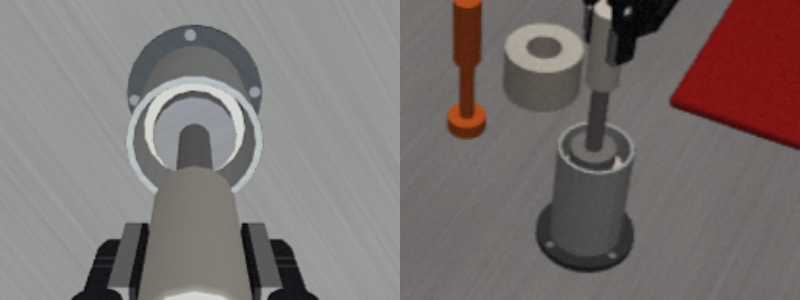

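The foot is inside the mouth and centred sideways (both at about x=195 in the crop), with no contact force. Now I'll press.

Emit:
drive_tool(increments=[{"x":0.02,"y":0,"z":0,"rx":0,"ry":0,"rz":0,"gripper":20},{"x":0.035,"y":0,"z":0,"rx":0,"ry":0,"rz":0,"gripper":20},{"x":0.05,"y":0,"z":0,"rx":0,"ry":0,"rz":0,"gripper":20},{"x":0.065,"y":0,"z":0,"rx":0,"ry":0,"rz":0,"gripper":20},{"x":0.08,"y":0,"z":0,"rx":0,"ry":0,"rz":0,"gripper":20},{"x":0.095,"y":0,"z":0,"rx":0,"ry":0,"rz":0,"gripper":20},{"x":0.11,"y":0,"z":0,"rx":0,"ry":0,"rz":0,"gripper":20},{"x":0.12,"y":0,"z":0,"rx":0,"ry":0,"rz":0,"gripper":20},{"x":0.128,"y":0,"z":0,"rx":0,"ry":0,"rz":0,"gripper":20},{"x":0.128,"y":0,"z":0,"rx":0,"ry":0,"rz":0,"gripper":20}], squeeze=110)

```text
time: 7.6
ee_pos: [625.6, 153.7, 185.7]
orientation: [-0.337, 0.622, 0.338, 0.621]
contact_force: [2.5, 0.4, -0.5]
gripper_width: 27.9
```

Emit:
drive_tool(increments=[{"x":0.004,"y":0,"z":0,"rx":0,"ry":0,"rz":0,"gripper":20},{"x":0.008,"y":0,"z":0,"rx":0,"ry":0,"rz":0,"gripper":20},{"x":0.011,"y":0,"z":0,"rx":0,"ry":0,"rz":0,"gripper":20},{"x":0.014,"y":0,"z":0,"rx":0,"ry":0,"rz":0,"gripper":20},{"x":0.014,"y":0,"z":0,"rx":0,"ry":0,"rz":0,"gripper":20}])

```text
time: 8.02
ee_pos: [625.7, 153.8, 180.8]
orientation: [-0.337, 0.622, 0.338, 0.621]
contact_force: [-0.2, -0.2, 7.5]
gripper_width: 27.9
```

Emit:
drive_tool(increments=[{"x":0.004,"y":0,"z":0,"rx":0,"ry":0,"rz":0,"gripper":20},{"x":0.008,"y":0,"z":0,"rx":0,"ry":0,"rz":0,"gripper":20},{"x":0.008,"y":0,"z":0,"rx":0,"ry":0,"rz":0,"gripper":20},{"x":0.008,"y":0,"z":0,"rx":0,"ry":0,"rz":0,"gripper":20}])

```text
time: 8.35
ee_pos: [626.4, 154.2, 180.7]
orientation: [-0.337, 0.621, 0.338, 0.622]
contact_force: [-3.5, -0.6, 22.6]
gripper_width: 28.3
```

The arm stopped at TCP z 180.7 mm, against a predicted 181, with the force climbing to about 27 N net, so this is the hard stop. I'll ease off, open and lift away.

Emit:
drive_tool(increments=[{"x":-0.006,"y":0,"z":0,"rx":0,"ry":0,"rz":0,"gripper":20},{"x":-0.01,"y":0,"z":0,"rx":0,"ry":0,"rz":0,"gripper":20},{"x":-0.01,"y":0,"z":0,"rx":0,"ry":0,"rz":0,"gripper":40},{"x":-0.01,"y":0,"z":0,"rx":0,"ry":0,"rz":0,"gripper":60},{"x":-0.01,"y":0,"z":0,"rx":0,"ry":0,"rz":0,"gripper":80},{"x":-0.01,"y":0,"z":0,"rx":0,"ry":0,"rz":0,"gripper":85},{"x":-0.01,"y":0,"z":0,"rx":0,"ry":0,"rz":0,"gripper":85},{"x":-0.01,"y":0,"z":0,"rx":0,"ry":0,"rz":0,"gripper":85},{"x":-0.01,"y":0,"z":0,"rx":0,"ry":0,"rz":0,"gripper":85}], squeeze=20)

```text
time: 9.1
ee_pos: [626.2, 153.7, 180.9]
orientation: [-0.337, 0.621, 0.338, 0.621]
contact_force: [-0.4, 0.3, 0.1]
gripper_width: 85.2
```

Run:
```python
from h import *
g=grab("wrist"); p=g["state"]; print(p["ee_pos"],p["contact_force"],p["gripper_width"])
s=grab("scene")
for n,q in(("w",g),("s",s)):
    for k in("pusher_mid","cylinder_mouth"):
        for r in finder.mark_of(q,k)[:4]: print(n,k,np.round(r["at"],1),round(r["score"],2),at_z(q,r["at"],125).round(1))
cv2.imwrite("pics/h.png",np.hstack([cv2.resize(g["image"],(400,300)),cv2.resize(s["image"][85:229,235:427],(400,300))]))
```

```text
[626.16562288 153.70734128 180.85590665] [-0.44250613  0.28411423  0.11137385] 85.1767529402811
w pusher_mid [254.2 222. ] 0.6 [625.2 153.3 125. ]
s pusher_mid [212.3 133.4] 0.94 [394.6  96.4 125. ]
s pusher_mid [325.3 153.2] 0.84 [620.2 154.2 125. ]
s pusher_mid [266.5 115.7] 0.73 [464.4 199.3 125. ]
s cylinder_mouth [327.7 155.7] 0.72 [627.2 150.  125. ]
```

View pics/h.png

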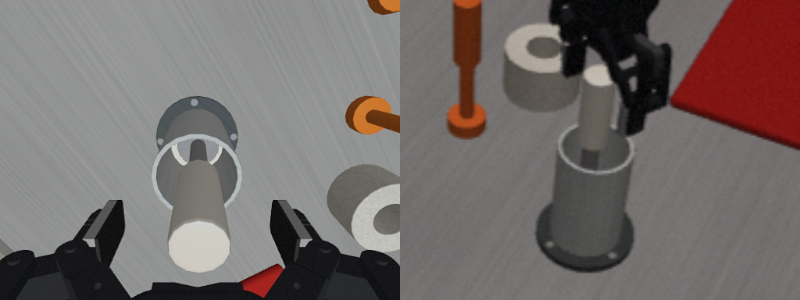

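The pusher stands upright and free between the open fingers, with its handle just above the rim. I'll retreat straight up.

Emit:
drive_tool(increments=[{"x":-0.03,"y":0,"z":0,"rx":0,"ry":0,"rz":0,"gripper":85},{"x":-0.09,"y":0,"z":0,"rx":0,"ry":0,"rz":0,"gripper":85},{"x":-0.15,"y":0,"z":0,"rx":0,"ry":0,"rz":0,"gripper":85},{"x":-0.21,"y":0,"z":0,"rx":0,"ry":0,"rz":0,"gripper":85},{"x":-0.24,"y":0,"z":0,"rx":0,"ry":0,"rz":0,"gripper":85},{"x":-0.24,"y":0,"z":0,"rx":0,"ry":0,"rz":0,"gripper":85},{"x":-0.24,"y":0,"z":0,"rx":0,"ry":0,"rz":0,"gripper":85}])

```text
time: 9.98
ee_pos: [626.6, 153.7, 301.8]
orientation: [-0.338, 0.621, 0.337, 0.622]
contact_force: [-0.2, -0.3, -1.4]
gripper_width: 84.9
```

Run:
```python
from h import *
s=grab("scene"); print(s["state"]["ee_pos"],s["state"]["contact_force"])
# handle top expected at z=213 if home
print("exp top",proj(s,[626,154,213]),"if 5mm higher",proj(s,[626,154,218]),"handle bottom",proj(s,[626,154,133]), "mouth",proj(s,[626,154,125]))
cv2.imwrite("pics/i.png",cv2.resize(s["image"][85:229,235:427],(800,600),interpolation=cv2.INTER_CUBIC))
```

```text
[626.56823879 153.72594484 301.75882303] [-0.22461938 -0.29997754 -1.38844396]
exp top [np.float64(332.5697482330795), np.float64(119.2376819670201)] if 5mm higher [np.float64(332.8512686839638), np.float64(117.09704451099402)] handle bottom [np.float64(328.35704190235606), np.float64(151.27044169889524)] mouth [np.float64(327.96383693322144), np.float64(154.26031075523287)]
```

View pics/i.png

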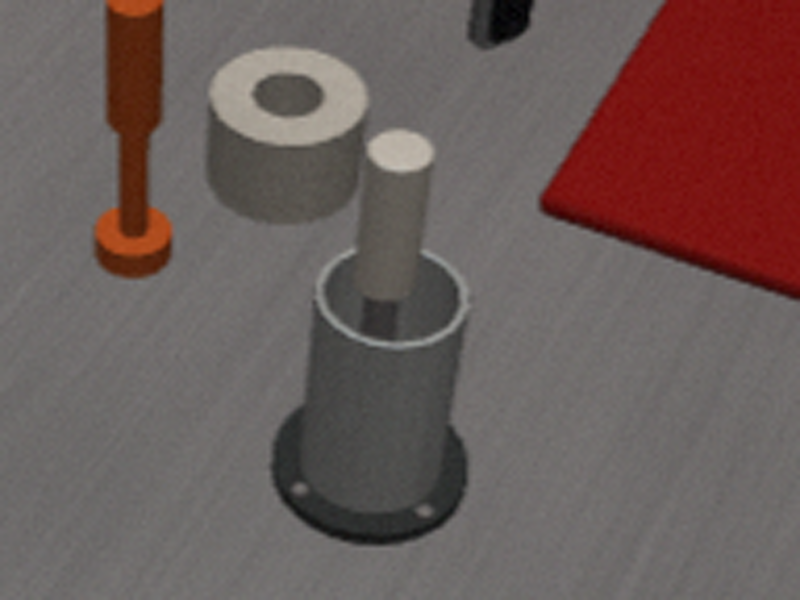

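The handle top is at (331,121) and the mouth's centre at (329,156). That is 35 px apart, which matches the home prediction of 35 (5 mm high would give 37).

```bash
python3 -c "
from workcell import workorder
print(workorder.hand_in())"
```

```text
the job is handed in; nothing more can be done
None
```

The piston and seal are pressed home in the narrow cylinder. The white narrow-foot pusher stands upright and released on the piston, and I have handed the job in (about 10 s of robot time used).

- **Seated:** the arm stopped at TCP z 180.7 mm, against a predicted 181, with about 27 N net. It had moved with almost no resistance just above that.
- **Upright and released:** in the last picture the handle top is 35 px above the mouth's centre, as predicted for home (5 mm high would give about 37), and no lean shows. The gripper was open about 85 mm near mouth centre, TCP z about 302 mm, touching nothing.
- **Disagreements:** the vision networks' position estimates differed by up to 10 mm between cameras, so I centred the pusher from the wrist view. The force reading also drifted by several newtons in free air.
- **Not checked:** I did not look at the wide-footed pusher again at the end. The arm stayed well away from it throughout.

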